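# Stack the slip trays on their base in order and close with the lid

## Robot

A 6-joint arm with a two-finger parallel gripper is mounted at the origin on a cart in front of the work surface, level with it; the furniture and walls round the work are solid. World frame = base frame: x ahead of the robot, y to its left, z up, the work surface at z = 0. Lengths are in m, angles in rad, forces in N, time in s.
With the tool pointing down it reaches from about 0.25 to 0.725 m from the base axis. Payload 4 kg.
Tool frame: the origin (TCP) lies on the front face of the gripper's body, between the roots of the fingers; the fingertips stand 73 mm ahead of it and the grasp point (between the pads) lies 54 mm ahead of it; z points along the fingers, y is the line along which they close (so a half turn about z gives the same grasp; the last joint's range is limited). The gripper opens to 85 mm and grips with 20 to 120 N. Pads are 22 mm wide; open, the fingers measure 114 mm over their backs; the gripper's body (76 mm by 85 mm) begins 54 mm behind the grasp point. The pads swing forward as they close: fully open they stand 13 mm farther back than shut.
Start: joints at [-1.307, 0.241, 0.005, 1.335, 0, 1.571], TCP at [0.13, -0.483, 0.304] pointing down, gripper open.
Joint ranges: [-2.72, 2.72], [-1.05, 1.87], [-1.09, 1.28], [-1.99, 2.15], [-1.42, 1.44], [-3.14, 3.14]. Speed limits (rad/s): [2.79, 2.79, 3.14, 3.14, 3.14, 3.14].

## Interface

Orientations are given as a unit quaternion [x, y, z, w].
In Python, from workcell import bot gives the robot as it stands. The module is installed in compiled form; this text tells all that it offers.
- The arm moves only by the tool step_arm, never from a script. Its argument "rows" is a list of rows, each a list of 2 entries, a list of its own where there are three numbers: the shift along the tool's x, y, z in mm, then the turn about the tool's z in degrees. A call has 1 to 12 rows; each row is the pose to reach, as a shift and turn from the pose commanded when the call began, along the tool's axes at that moment; what a row does not reach only later rows make up. A row lasts 1/8 s, in which the tool goes at most 62.5 mm and 10.7 degrees, less where a joint would pass 70% of its speed; a pose out of reach is approached as far as the arm can. A call with a gripper value outside its range is refused whole. "claw" is the gripper's target within -1 to 1 (shut at 1, half-way at 0, fully open at -1), set as the call begins (left out, the last holds). The fingers move at their own pace and stop on an object; the grip force is fixed at half the most. Time passes only in rows, so rows that repeat a pose let the fingers close. It gives the time, the measured TCP pose, the force, the opening and the grip force at its end, in the units of the state.
- bot.get_obs(): the state, without advancing time (a new reading comes with each control period).
- bot.camera(name): name is "side" or "top" or "wrist"; returns (picture, depth): 480x640x3 uint8, red, green, blue; 480x640 float32, m along the optical axis (not along the pixel's ray), 0 where there is no reading.
- bot.camera_params(name): a dict with "fx", "fy", "cx", "cy" (pixels), "pose" (4x4, takes a point from camera to world coordinates). Camera axes: x right, y up, looking along -z (the intrinsics and any distortion apply to the point x, -y, -z); pixel columns grow to the right and rows downward; lengths in m; the calibration is good to about 2 mm. The wrist camera is an equidistant fisheye: a pixel r from the principal point sees the ray r / f radians off the axis. A picture is of the moment at which its call begins: read the wrist's pose just before it. camera_params takes no time and is no camera call; for the wrist camera it gives the pose at the moment of the call.
- bot.job_done(): hands the job in; it is judged then, once.
Trained networks look in the newest picture that a camera, given by its name, has taken for a name from the list of things; names that differ only in an ending like _2 or _b are one class to them, and where a whole thing is asked for, a point or a joint stands for the part that bears it (a point fixed in the world has none). Each returns a list of dicts, best first, with "score" (0 to 1); they miss things now and then, are a little off and sometimes report something else, mostly with a low value. They report only what shows in the picture. A call takes as long as a camera call. They do not tell look-alikes from the thing itself.
- bot.trace(target, camera): "pixels" (480x640 bool, what is visible of it) and "uv" ([column, row] in pixels, amid what is visible of it).
The state is a dict: "clock": time; "joint_pos": joint angles; "joint_vel": joint speeds; "tau": joint torques, N m; "eef_pos": TCP position; "tool_rot": TCP orientation; "ft_force": force on the tool from outside, world axes, zero at the start; "ft_torque": the same for the moment, N m; "grip_width": finger opening in m; "grasp_force": force on a finger pad.
Only numpy, scipy, OpenCV 4.12 (cv2) and the standard library are available. Lean on these libraries where they do the work, as an engineer would, in place of code of your own. Each camera call takes 0.05 s, during which the arm holds its last target. There are 200 camera calls.

## Task

Stack the loan-slip trays on the black base one at a time: the blue tray first, the yellow tray on the blue, the red tray on the yellow, and last the white lid on the red, each lined up with the one below and fully seated with its feet inside the rim. Let go of everything, and leave the grey tray, the stapler and the label roll where they are.

Things in the scene. Friction and masses are not known exactly. Their poses are not given: they have to be found in the camera images.
- base: Black base fixed to the desk: a 68 (x) x 108 (y) x 6 mm plate with an upright rim, 60 x 100 mm outside, 50 x 90 mm inside, top at z = 20 mm, floor inside at z = 11 mm. Origin: centre of its underside; y along the length, z up. A seated tray rests on the rim with its feet inside, its origin 13 mm above the base's. The feet have 2 mm of play; their taper guides them in from about 4 mm off.
- blue_tray: Blue slip tray, open on top, white slips inside (to z = 28 mm). 60 (x) x 100 (y) x 46 mm high with its four tapered feet, which are 7 mm high; walls 5 mm, inside 50 x 90 mm. Take it across the 60 mm. Origin: centre of the footprint at the foot tips; y along the length, z up; same either way round. What is seated on it has its origin 39 mm above this one's. About 0.16 kg.
- yellow_tray: Yellow plastic slip tray. Size, shape, origin and axes as the blue tray: 60 (x) x 100 (y) x 46 mm high.
- red_tray: Red plastic slip tray. Size, shape, origin and axes as the blue tray: 60 (x) x 100 (y) x 46 mm high.
- grey_tray: Grey plastic slip tray, not part of the stack: it stays where it is. Size, shape, origin and axes as the blue tray: 60 (x) x 100 (y) x 46 mm high.
- lid: White lid: a 60 (x) x 100 (y) mm plate from z = 7 to 13 mm on the same four tapered feet as the trays, with a black grip bar 14 (x) x 50 (y) mm on its middle, from z = 13 to 37 mm. Take it by the bar, across the 14 mm. Origin: centre of the footprint at the foot tips; y along the length, z up; same either way round. About 0.1 kg.
- stapler: Red and black stapler, 36 x 150 x 52 mm, lying loose at the left; a bystander. Origin: centre of its underside; y along its length.
- label_roll: Roll of pale yellow labels standing on its flat side, 68 mm across, 40 mm high, loose at the front left; a bystander. Origin: centre of its underside.
Things that resemble listed ones, but are neither listed nor needed, are in the scene too. Of the things shaped like the yellow_tray, the yellow one is meant.

How it is judged:
By the outcome, as a careful person would: the job done as asked, in the order asked, and still so for the second after the job is handed in, with the robot touching nothing.
It also fails if it takes over 112 s, if anything falls off the work surface, if the arm or the gripper's body presses on something with over 40 N, if the wrist force passes 120 N, or if a joint passes its speed limit or range.

## Working session

There is one attempt and no reset: what is moved stays moved. The work goes in short steps, Python scripts to look and compute and a tool call to move; the robot and the scene stay as the last step left them, time stands still between calls to the robot, and variables do not carry over. Pictures are saved under pics/ and viewed, at most 14 in all, crops included, and the job is handed in when it is done.

Besides the shell and the picture viewer there is one more tool, called after "Request:" in YAML: its name, and indented under it one key for each argument. step_arm: Moves the arm, as the interface text tells. Its arguments: {"type":"object","properties":{"rows":{"type":"array"},"claw":{"type":"number"}},"required":["rows"]}

```bash
mkdir -p pics; cat > h.py <<'E'
from workcell import bot
import numpy as np, cv2
from scipy.spatial.transform import Rotation as R
def world(cam,d,mask,p=None):
    p=p or bot.camera_params(cam)
    v,u=np.nonzero(mask&(d>0)); z=d[v,u]
    P=np.asarray(p["pose"])
    c=np.c_[(u-p["cx"])/p["fx"]*z,-(v-p["cy"])/p["fy"]*z,-z]
    return c@P[:3,:3].T+P[:3,3]
def fit(pts,zlo,zhi):
    q=pts[(pts[:,2]>zlo)&(pts[:,2]<zhi)]
    if len(q)<20: return None
    (c,s,a)=cv2.minAreaRect((q[:,:2]*1000).astype(np.float32))
    return np.round(c,1),np.round(s,1),round(a,1),round(float(np.median(q[:,2]))*1000,1),len(q)
E
python3 - <<'E'
from h import *
o=bot.get_obs(); print(o)
for c in ("top","side"):
    im,d=bot.camera(c); cv2.imwrite(f"pics/{c}0.png",im[:,:,::-1])
    p=bot.camera_params(c); print(c,p)
    for n in "base blue_tray yellow_tray red_tray grey_tray lid stapler label_roll".split():
        for r in bot.trace(n,c)[:3]:
            m=r["pixels"]; w=world(c,d,m)
            if len(w)<10: continue
            zt=np.percentile(w[:,2],95)
            print(n,round(r["score"],2),np.round(r["uv"]),len(w),"z95",round(zt,3),fit(w,zt-.008,zt+.006),np.median(im[m],0))
E
```

```text
{'clock': 0.0, 'joint_pos': array([-1.30699072e+00,  2.41406068e-01,  3.69746949e-03,  1.33518129e+00,
        8.16988524e-07,  1.57080796e+00]), 'joint_vel': array([ 0.00176136, -0.00045483,  0.00018064, -0.00137317,  0.00112675,
        0.00058241]), 'tau': array([-2.66909221e-03, -3.72320652e+01,  2.52405918e+01,  1.69915828e-02,
       -8.87130795e-05,  1.73854471e-05]), 'eef_pos': array([ 0.13025167, -0.48223318,  0.30300603]), 'tool_rot': array([ 9.91313652e-01,  1.31514815e-01, -1.37274549e-04, -1.03774201e-03]), 'ft_force': array([-0.23335856,  0.87392223, -0.24964166]), 'ft_torque': array([ 0.01705002, -0.04002742,  0.04571837]), 'grasp_force': 0.0, 'grip_width': 0.08529751037219363}
top {'fx': 592.1500651272115, 'fy': 592.1500651272115, 'cx': 328.5589161886792, 'cy': 235.69215217939376, 'pose': array([[-9.30560326e-03,  9.89177866e-01, -1.46425936e-01,
         2.43103937e-01],
       [-9.99956231e-01, -9.06313961e-03,  2.32294135e-03,
         2.51914472e-01],
       [ 9.70723471e-04,  1.46441143e-01,  9.89218909e-01,
         1.64635861e+00],
       [ 0.00000000e+00,  0.0
[... 1884 characters left out ...]
.] 1349 z95 0.044 (array([613.2, 343.5]), array([102.9,  62.5]), 85.5, 42.4, 391) [162. 137.  59.]
red_tray 0.61 [331. 249.] 1148 z95 0.045 (array([444.8, 306.1]), array([ 58.8, 104.9]), 29.6, 43.3, 291) [205. 111.  98.]
grey_tray 0.62 [372. 154.] 765 z95 0.044 (array([ 528.2, -115.6]), array([109.1,  63.3]), 80.7, 41.7, 229) [100.   95.   84.5]
lid 0.94 [285. 291.] 1118 z95 0.035 (array([471.7, 452.9]), array([14.6, 50.2]), 3.3, 34.4, 163) [253. 251. 243.]
stapler 0.56 [213. 291.] 1837 z95 0.049 (array([583.1, 533.6]), array([118.6,  26.3]), 12.4, 46.7, 587) [95. 49. 47.]
label_roll 0.84 [369. 294.] 1195 z95 0.04 (array([311.3, 383.5]), array([68.1, 68.5]), 42.2, 38.2, 732) [212. 199. 161.]
```

View pics/top0.png

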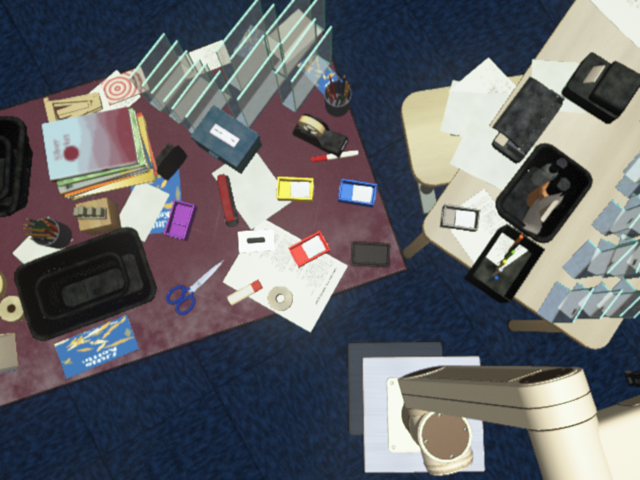

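View pics/side0.png

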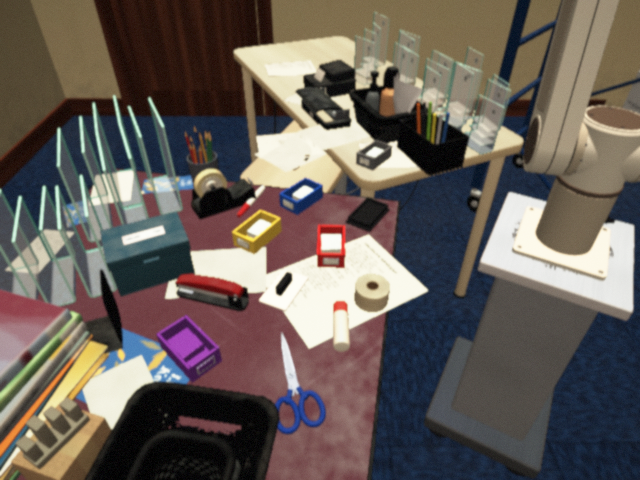

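Top view: base (371,252), blue (358,194), yellow (295,189), red (310,250) and lid (256,241). The purple tray at (180,219) is a look-alike, and the grey tray is at (459,217). A pen box and upright dividers on the right table are near my path, so I'll check their heights and work out the first move.

```bash
cat >> h.py <<'E'
def plan(x,y,z,ang):
    """target TCP (mm) and closing-direction angle (deg, world) -> tool shift mm, turn deg"""
    o=bot.get_obs(); r=R.from_quat(o["tool_rot"]); M=r.as_matrix()
    cur=np.degrees(np.arctan2(M[1,1],M[0,1]))
    dl=(ang-cur+90)%180-90
    s=M.T@(np.array([x,y,z])-1000*o["eef_pos"])
    print("shift",np.round(s,1),"turn",round(-dl,1),"cur",np.round(1000*o["eef_pos"],1),round(cur,1),"q",np.round(o["joint_pos"],2),"t",round(o["clock"],1))
E
python3 - <<'E'
from h import *
ws=[]
for c in("top","side"):
    im,d=bot.camera(c); ws.append(world(c,d,d>0))
w=np.vstack(ws)
w=w[(w[:,2]>-.1)&(w[:,2]<.6)]
xs=np.arange(.1,.85,.05); ys=np.arange(-.65,.75,.05)
print("y\\x",(xs*100).round().astype(int))
for y in ys:
    print(round(y*100),[int(1000*np.percentile(q,98)) if len(q:=w[(abs(w[:,0]-x)<.025)&(abs(w[:,1]-y)<.025)][:,2])>5 else None for x in xs])
plan(603,169.5,200,-10); plan(433.4,133.6,200,-3.6)
E
```

```text
y\x [10 15 20 25 30 35 40 45 50 55 60 65 70 75 80]
-65 [None, None, None, None, None, None, 197, 197, 159, 152, 162, 164, 162, 6, 7]
-60 [None, None, None, None, 10, 185, 196, 143, 143, 138, 160, 142, 9, 8, 7]
-55 [None, None, 10, 137, 165, 154, 179, 167, 140, 125, 10, 7, 8, 7, 97]
-50 [None, 3, 7, 168, 173, 178, 195, 194, 130, 10, 8, 8, 8, 7, 41]
-45 [None, 302, 6, 173, 173, 195, 195, 10, 8, 104, 111, 111, 9, 7, 8]
-40 [342, 344, 6, 169, 141, 133, 10, 7, 110, 112, 113, 111, 112, 9, 35]
-35 [None, None, None, 139, 9, 7, 7, 111, 112, 207, 210, 179, 111, 37, 75]
-30 [None, None, None, 3, 6, 78, 98, 173, 184, 195, 199, 110, 111, 79, 83]
-25 [None, None, None, None, 100, 98, 60, 168, 149, 180, 111, 110, 64, 82, 83]
-20 [None, None, None, None, 99, 159, 171, 147, 105, 109, 108, 10, 15, 76, 78]
-15 [1, 6, None, None, None, 167, 98, 91, 49, 49, 14, 9, 15, 17, 17]
-10 [11, 593, None, None, None, 89, 1, 7, 47, 48, 8, 6, 14, 11, None]
-5 [12, 590, None, None, None, None, None, 5, 44, 47, 5, None, None, None, None]
0 [596, 589, None, None, None, None, None, None, 3, 3, None, None, None, None, N
[... 480 characters left out ...]
 83]
40 [None, None, None, 6, 44, 44, 7, 17, 17, 7, 46, 45, 6, 8, 8]
45 [None, None, None, 6, 18, 33, 7, 39, 37, 7, 7, 7, 96, 100, 229]
50 [None, None, None, 6, 31, 29, 6, 23, 32, 54, 52, 92, 100, 100, 217]
55 [None, None, 6, 5, 16, 6, 9, 6, 34, 53, 52, 48, 96, 101, 142]
60 [None, None, 4, 5, 10, 13, 8, 6, 6, 46, 7, 7, 90, 173, 190]
65 [None, None, 5, 9, 14, 12, 6, 11, 47, 45, 46, 6, 125, 7, 177]
70 [None, 7, 6, 5, 91, 97, 96, 8, 46, 46, 29, 123, 125, 9, 59]
shift [ 626.3 -506.4  103.9] turn -64.9 cur [ 130.4 -482.7  303.9] -74.9 q [-1.31  0.24  0.01  1.34 -0.    1.57] t 1.0
shift [ 453.2 -516.   103.9] turn -71.3 cur [ 130.4 -482.7  303.9] -74.9 q [-1.31  0.24  0.01  1.34 -0.    1.57] t 1.0
```

Request:
step_arm:
  rows:
    - [[0,0,-20],0]
    - [[15,-12,-38],0]
    - [[50,-40,-40],-3]
    - [[90,-73,-40],-8]
    - [[135,-109,-40],-15]
    - [[182,-147,-40],-22]
    - [[230,-186,-40],-30]
    - [[278,-225,-40],-38]
    - [[326,-264,-40],-46]
    - [[374,-302,-40],-53]
    - [[422,-341,-40],-59]
    - [[470,-380,-40],-63]
  claw: -1

```text
clock: 2.5
eef_pos: [0.486, 0.0086, 0.3442]
tool_rot: [0.776, 0.631, 0.0, 0.0]
ft_force: [1.4, -1.2, 0.1]
grip_width: 0.0853
grasp_force: 0.0
```

```bash
python3 -c "
from h import *
plan(603,169.5,180,-10)"
```

```text
shift [181.3  81.7 164.2] turn -1.7 cur [486.    8.6 344.2] -11.7 q [ 0.02  0.2   0.06  1.43 -0.    1.79] t 2.5
```

Request:
step_arm:
  rows:
    - [[40,20,30],-1.7]
    - [[85,40,70],-1.7]
    - [[130,60,115],-1.7]
    - [[165,75,148],-1.7]
    - [[178,81,161],-1.7]
    - [[181,82,164],-1.7]
    - [[181,82,164],-1.7]
    - [[181,82,164],-1.7]

```text
clock: 3.5
eef_pos: [0.6029, 0.166, 0.1819]
tool_rot: [0.768, 0.641, 0.001, 0.001]
ft_force: [-0.2, 0.3, -0.0]
grip_width: 0.0851
grasp_force: 0.0
```

```bash
python3 - <<'E'
from h import *
plan(603,169.5,81,-10)
p=bot.camera_params("wrist"); print(p)
im,d=bot.camera("wrist"); cv2.imwrite("pics/w1.png",im[:,:,::-1])
P=np.asarray(p["pose"])
for n in("blue_tray","base"):
  for r in bot.trace(n,"wrist")[:2]:
    v,u=np.nonzero(r["pixels"]&(d>0)); z=d[v,u]
    dx,dy=(u-p["cx"])/p["fx"],(v-p["cy"])/p["fy"]; rr=np.hypot(dx,dy)+1e-9
    k=np.tan(rr)/rr
    c=np.c_[dx*k*z,-dy*k*z,-z]; w=c@P[:3,:3].T+P[:3,3]
    zt=np.percentile(w[:,2],90); print(n,r["score"],len(w),zt,fit(w,zt-.006,zt+.006))
E
```

```text
shift [  3.4  -0.8 100.9] turn -0.3 cur [602.9 166.  181.9] -10.3 q [ 0.27  0.56  0.16  1.17 -0.    2.02] t 3.5
{'fx': 371.64829954431775, 'fy': 371.64829954431775, 'cx': 321.406326253029, 'cy': 238.38245445482355, 'pose': array([[ 0.98412645,  0.1717346 ,  0.04474768,  0.61409385],
       [-0.17746574,  0.95086679,  0.25368931,  0.22996354],
       [ 0.00101815, -0.25760354,  0.96625017,  0.2528868 ],
       [ 0.        ,  0.        ,  0.        ,  1.        ]])}
blue_tray 0.82 16791 0.046836467746746546 (array([602.1, 168.1]), array([100.4,  60.4]), 80.3, 46.6, 4572)
base 0.74 6821 0.020824835716395484 (array([433.3, 143.3]), array([80.2, 61.4]), 86.4, 20.4, 1766)
```

View pics/w1.png

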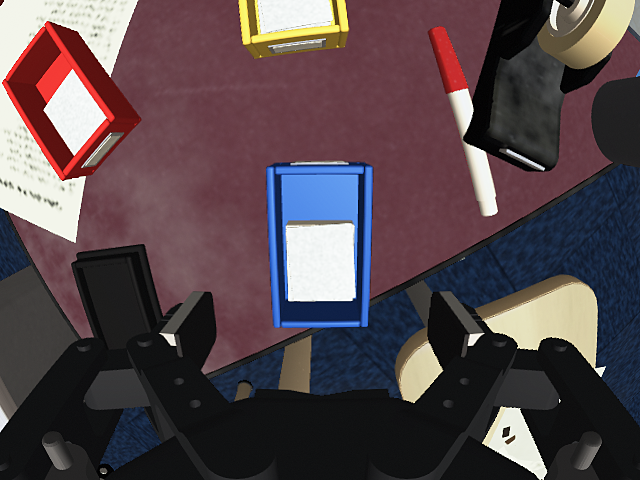

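The wrist view shows the blue tray centred under the gripper at about (320,245), with the marker and tape well clear. It measures (602,168), which agrees with the other cameras. Descending now.

Request:
step_arm:
  rows:
    - [[1,0,25],-0.5]
    - [[2,-0.5,55],-0.5]
    - [[2.5,-1,80],-0.5]
    - [[2.5,-1,95],-0.5]
    - [[2.5,-1,101],-0.5]
    - [[2.5,-1,101],-0.5]

```text
clock: 4.4
eef_pos: [0.6023, 0.1695, 0.0793]
tool_rot: [0.764, 0.645, 0.0, 0.0]
ft_force: [-0.7, -0.2, -0.1]
grip_width: 0.085
grasp_force: 0.0
```

Request:
step_arm:
  rows:
    - [[0,0,0],0]
    - [[0,0,0],0]
    - [[0,0,0],0]
    - [[0,0,0],0]
    - [[0,0,0],0]
    - [[0,0,0],0]
    - [[0,0,0],0]
    - [[0,0,0],0]
  claw: 1

```text
clock: 5.4
eef_pos: [0.6028, 0.1698, 0.0803]
tool_rot: [0.764, 0.645, 0.001, 0.001]
ft_force: [-0.4, -0.5, 5.4]
grip_width: 0.0592
grasp_force: 64.6
```

```bash
cat >> h.py <<'E'
def wfit(n,dz=.006):
    p=bot.camera_params("wrist"); im,d=bot.camera("wrist"); P=np.asarray(p["pose"])
    for r in bot.trace(n,"wrist")[:2]:
        v,u=np.nonzero(r["pixels"]&(d>0)); z=d[v,u]
        dx,dy=(u-p["cx"])/p["fx"],(v-p["cy"])/p["fy"]; rr=np.hypot(dx,dy)+1e-9
        k=np.tan(rr)/rr; w=np.c_[dx*k*z,-dy*k*z,-z]@P[:3,:3].T+P[:3,3]
        if len(w)<50: continue
        zt=np.percentile(w[:,2],90); print(n,"wrist",round(r["score"],2),fit(w,zt-dz,zt+dz))
    return im
E
python3 - <<'E'
from h import *
plan(602.3,168.6,170,-3.6)
E
```

```text
shift [ -1.2  -0.1 -89.7] turn -6.1 cur [602.8 169.8  80.3] -9.7 q [ 0.27  0.66  0.04  0.95 -0.    2.01] t 5.4
```

Request:
step_arm:
  rows:
    - [[0,0,-10],0]
    - [[0,0,-30],0]
    - [[0,0,-55],0]
    - [[0,0,-75],0]
    - [[0,0,-85],0]
    - [[0,0,-88],0]

```text
clock: 6.15
eef_pos: [0.602, 0.1696, 0.1672]
tool_rot: [0.764, 0.645, 0.0, 0.0]
ft_force: [-0.0, -0.4, -1.5]
grip_width: 0.0591
grasp_force: 64.7
```

```bash
python3 - <<'E'
from h import *
wfit("blue_tray"); wfit("base")
plan(433.4,134,150,-3.6)
E
```

```text
blue_tray wrist 0.64 (array([603.8, 181.9]), array([72.3, 60. ]), 80.3, 133.4, 9827)
base wrist 0.68 (array([432.7, 133.9]), array([98.9, 61.3]), 86.4, 20.4, 1831)
shift [ -63.2 -159.7   16.2] turn -6.1 cur [601.5 169.4 165.8] -9.7 q [ 0.27  0.57  0.14  1.14 -0.    2.01] t 6.3
```

Request:
step_arm:
  rows:
    - [[-5,-12,1],-1]
    - [[-16,-40,3],-2.5]
    - [[-30,-77,7],-4]
    - [[-44,-112,12],-5]
    - [[-55,-139,16],-6]
    - [[-61,-154,20],-6.1]
    - [[-62,-159.5,24],-6.1]
    - [[-62,-160,26],-6.1]
    - [[-62,-160,26],-6.1]
    - [[-62,-160,26],-6.1]

```text
clock: 7.6
eef_pos: [0.4346, 0.1356, 0.141]
tool_rot: [0.729, 0.685, 0.0, 0.0]
ft_force: [-0.6, -0.1, -1.6]
grip_width: 0.0593
grasp_force: 64.9
```

```bash
python3 - <<'E'
from h import *
plan(433,135,93,-3.6)
E
```

```text
shift [-0.7 -1.6 48. ] turn 0.0 cur [434.6 135.6 141. ] -3.6 q [ 0.3   0.3  -0.38  0.89 -0.    1.94] t 7.6
```

Request:
step_arm:
  rows:
    - [[-0.7,-1.5,10],0]
    - [[-0.7,-1.5,24],0]
    - [[-0.7,-1.5,34],0]
    - [[-0.7,-1.5,39],0]
    - [[-0.7,-1.5,42],0]
    - [[-0.7,-1.5,45],0]
    - [[-0.7,-1.5,47],0]
    - [[-0.7,-1.5,48],0]
    - [[-0.7,-1.5,48],0]

```text
clock: 8.72
eef_pos: [0.4324, 0.1348, 0.0933]
tool_rot: [0.729, 0.685, 0.0, 0.0]
ft_force: [-1.6, -0.1, 2.0]
grip_width: 0.0593
grasp_force: 64.8
```

Request:
step_arm:
  rows:
    - [[0,0,0],0]
    - [[0,0,0],0]
    - [[0,0,0],0]
    - [[0,0,0],0]
    - [[0,0,-10],0]
    - [[0,0,-40],0]
    - [[0,0,-80],0]
    - [[0,0,-105],0]
    - [[0,0,-110],0]
    - [[0,0,-110],0]
  claw: -1

```text
clock: 9.98
eef_pos: [0.4322, 0.1347, 0.2028]
tool_rot: [0.729, 0.685, 0.0, 0.0]
ft_force: [-0.2, -0.3, -0.2]
grip_width: 0.0851
grasp_force: 0.0
```

```bash
python3 - <<'E'
from h import *
im=wfit("blue_tray"); wfit("yellow_tray"); cv2.imwrite("pics/w2.png",im[:,:,::-1])
plan(614,343,180,-4)
E
```

```text
blue_tray wrist 0.79 (array([431.9, 132.9]), array([100.3,  60.3]), 86.0, 59.5, 4257)
yellow_tray wrist 0.78 (array([611.8, 295.7]), array([62.5, 21.3]), 11.1, 45.7, 749)
shift [219.5 169.1  21. ] turn 0.4 cur [431.6 134.5 201.7] -3.6 q [ 0.3   0.22 -0.3   1.05 -0.    1.94] t 10.2
```

View pics/w2.png

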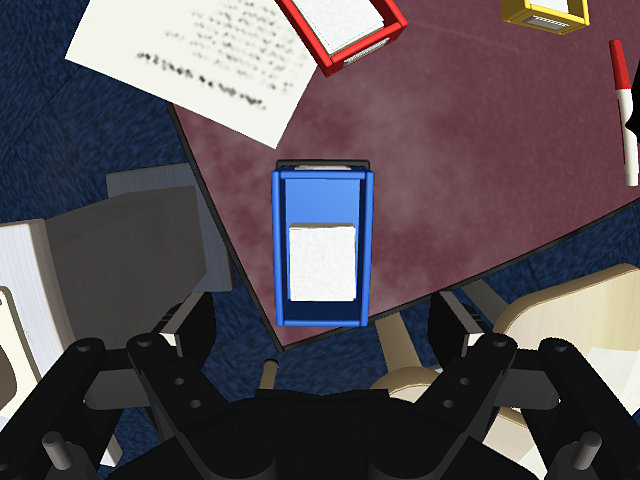

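The wrist view shows the blue tray squarely on the base at (322,247). Its top is at 59.5 mm against 59 expected, so it is seated. Yellow next.

Request:
step_arm:
  rows:
    - [[10,8,0],0]
    - [[40,31,0],0]
    - [[80,62,2],0.4]
    - [[120,92,5],0.4]
    - [[160,123,10],0.4]
    - [[195,150,15],0.4]
    - [[212,164,19],0.4]
    - [[219,169,20],0.4]
    - [[219,169,20],0.4]
    - [[219,169,20],0.4]

```text
clock: 11.42
eef_pos: [0.6143, 0.3422, 0.1831]
tool_rot: [0.731, 0.682, -0.0, -0.0]
ft_force: [-0.2, 0.4, -0.1]
grip_width: 0.0852
grasp_force: 0.0
```

```bash
python3 - <<'E'
from h import *
wfit("yellow_tray")
plan(613,342,80.5,-4)
E
```

```text
yellow_tray wrist 0.87 (array([614. , 341.9]), array([100.3,  60.5]), 86.4, 46.5, 4495)
shift [ -0.2  -1.5 103.1] turn -0.0 cur [614.5 342.1 183.6] -4.0 q [ 0.51  0.72  0.45  1.3  -0.    2.15] t 11.5
```

Request:
step_arm:
  rows:
    - [[0,-0.5,25],-0.4]
    - [[0,-0.5,55],-0.4]
    - [[0,-0.5,80],-0.4]
    - [[0,-0.5,95],-0.4]
    - [[0,-0.5,102],-0.4]
    - [[0,-0.5,102],-0.4]

```text
clock: 12.28
eef_pos: [0.6143, 0.3427, 0.0812]
tool_rot: [0.729, 0.685, 0.0, 0.0]
ft_force: [-0.4, 0.5, 0.9]
grip_width: 0.0853
grasp_force: 0.0
```

Request:
step_arm:
  rows:
    - [[0,0,0],0]
    - [[0,0,0],0]
    - [[0,0,0],0]
    - [[0,0,0],0]
    - [[0,0,0],0]
    - [[0,0,0],0]
    - [[0,0,0],0]
  claw: 1

```text
clock: 13.15
eef_pos: [0.6151, 0.3433, 0.0825]
tool_rot: [0.729, 0.685, 0.001, 0.0]
ft_force: [-0.2, 0.9, 6.0]
grip_width: 0.0594
grasp_force: 65.4
```

Request:
step_arm:
  rows:
    - [[0,0,-10],0]
    - [[0,0,-35],0]
    - [[0,0,-65],0]
    - [[0,0,-90],0]
    - [[0,0,-100],0]
    - [[0,0,-103],0]

```text
clock: 13.9
eef_pos: [0.6141, 0.3427, 0.1839]
tool_rot: [0.729, 0.685, -0.0, -0.0]
ft_force: [1.0, -0.6, -1.6]
grip_width: 0.0592
grasp_force: 65.0
```

```bash
python3 - <<'E'
from h import *
wfit("yellow_tray")
plan(432,134,172,-4)
E
```

```text
yellow_tray wrist 0.92 (array([614.9, 355.1]), array([72.8, 61.4]), 86.8, 147.8, 9905)
shift [-219.5 -168.3   11.4] turn 0.4 cur [613.8 342.6 182.9] -3.6 q [0.51 0.72 0.45 1.3  0.   2.14] t 14.0
```

Request:
step_arm:
  rows:
    - [[-10,-8,0],0]
    - [[-40,-31,0],0]
    - [[-80,-62,2],0.4]
    - [[-120,-92,4],0.4]
    - [[-160,-123,6],0.4]
    - [[-195,-150,9],0.4]
    - [[-212,-163,11],0.4]
    - [[-219,-168,11],0.4]
    - [[-219,-168,11],0.4]
    - [[-219,-168,11],0.4]

```text
clock: 15.25
eef_pos: [0.4337, 0.1354, 0.1729]
tool_rot: [0.731, 0.682, 0.0, 0.0]
ft_force: [0.0, 0.0, -0.7]
grip_width: 0.0591
grasp_force: 65.1
```

```bash
python3 - <<'E'
from h import *
plan(432.2,134.2,134,-4)
E
```

```text
shift [-1.3 -1.5 38.9] turn 0.0 cur [433.7 135.4 172.9] -4.0 q [ 0.3   0.26 -0.34  0.98  0.    1.94] t 15.2
```

Request:
step_arm:
  rows:
    - [[-1,-1.2,10],0]
    - [[-1,-1.2,20],0]
    - [[-1,-1.2,27],0]
    - [[-1,-1.2,31],0]
    - [[-1,-1.2,34],0]
    - [[-1,-1.2,36.5],0]
    - [[-1,-1.2,38],0]
    - [[-1,-1.2,39],0]
    - [[-1,-1.2,39],0]

```text
clock: 16.38
eef_pos: [0.4317, 0.1338, 0.1345]
tool_rot: [0.731, 0.682, 0.0, 0.0]
ft_force: [-2.8, -1.2, 4.7]
grip_width: 0.0593
grasp_force: 65.3
```

Request:
step_arm:
  rows:
    - [[0,0,0],0]
    - [[0,0,0],0]
    - [[0,0,0],0]
    - [[0,0,0],0]
    - [[0,0,-10],0]
    - [[0,0,-40],0]
    - [[0,0,-75],0]
    - [[0,0,-95],0]
    - [[0,0,-100],0]
    - [[0,0,-100],0]
  claw: -1

```text
clock: 17.62
eef_pos: [0.4315, 0.1338, 0.2339]
tool_rot: [0.731, 0.682, 0.0, 0.0]
ft_force: [0.5, -0.6, -0.3]
grip_width: 0.0855
grasp_force: 0.0
```

```bash
python3 - <<'E'
from h import *
im=wfit("yellow_tray"); wfit("red_tray"); cv2.imwrite("pics/w3.png",im[:,:,::-1])
plan(446,304,180,28.5)
E
```

```text
yellow_tray wrist 0.98 (array([431. , 132.4]), array([99.9, 60.3]), 86.0, 98.5, 4454)
red_tray wrist 0.75 (array([451.8, 289.3]), array([60.5, 69.1]), 28.1, 46.5, 1585)
red_tray wrist 0.44 (array([434.9, 183.6]), array([ 6.5, 68.6]), 86.2, 6.6, 453)
shift [171.    3.3  52.7] turn -32.5 cur [431.  133.6 232.9] -4.0 q [ 0.3   0.19 -0.25  1.13  0.    1.94] t 17.8
```

View pics/w3.png

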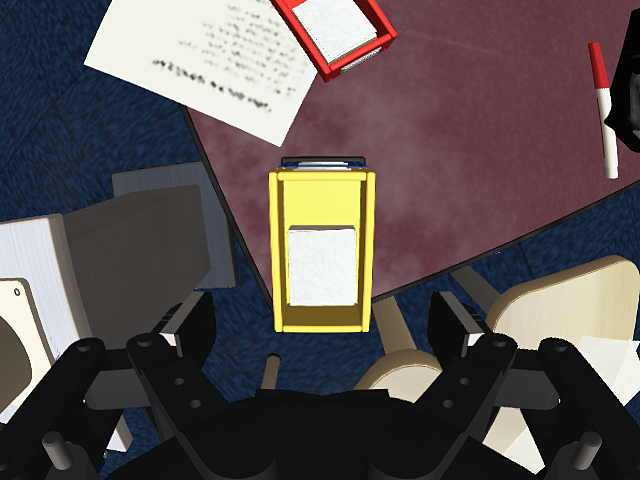

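The yellow tray is lined up on the stack at (322,250), with its top at 98.5 mm against 98 expected. Red next.

Request:
step_arm:
  rows:
    - [[10,0,0],-2]
    - [[35,1,0],-8]
    - [[70,1,2],-15]
    - [[105,2,10],-22]
    - [[135,3,25],-28]
    - [[160,3,42],-32]
    - [[170,3,51],-32.5]
    - [[171,3,53],-32.5]
    - [[171,3,53],-32.5]
    - [[171,3,53],-32.5]

```text
clock: 19.08
eef_pos: [0.4468, 0.3036, 0.1817]
tool_rot: [0.512, 0.859, 0.0, 0.0]
ft_force: [-1.3, 0.4, 0.8]
grip_width: 0.0852
grasp_force: 0.0
```

```bash
python3 - <<'E'
from h import *
im=wfit("red_tray"); cv2.imwrite("pics/w4.png",im[:,:,::-1])
plan(446,304,81,28.5)
E
```

```text
red_tray wrist 0.6 (array([444.6, 303.5]), array([ 60.5, 100.6]), 28.0, 46.5, 4543)
shift [  0.6  -0.7 100.6] turn -0.1 cur [446.8 303.7 181.6] 28.4 q [ 0.6   0.4  -0.1   1.07 -0.    1.67] t 19.2
```

View pics/w4.png

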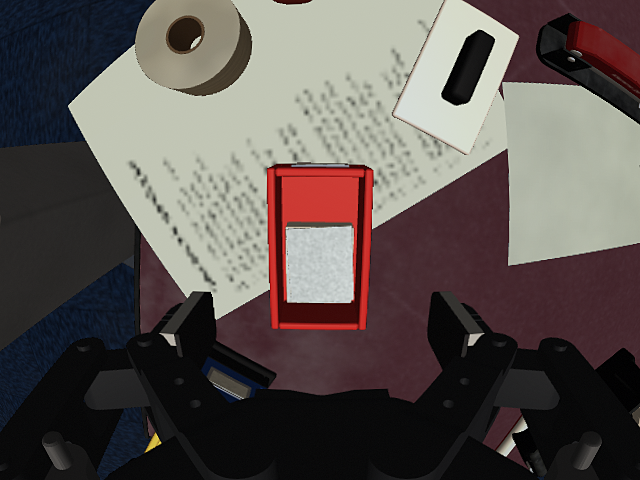

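The red tray is centred at (320,247) and the fingers are clear. Descending.

Request:
step_arm:
  rows:
    - [[0.5,-1.3,25],0.3]
    - [[0.5,-1.3,55],0.3]
    - [[0.5,-1.3,80],0.3]
    - [[0.5,-1.3,94],0.3]
    - [[0.5,-1.3,100],0.3]
    - [[0.5,-1.3,100],0.3]

```text
clock: 19.92
eef_pos: [0.4453, 0.3041, 0.0812]
tool_rot: [0.514, 0.858, 0.0, 0.0]
ft_force: [1.0, 0.7, -0.1]
grip_width: 0.0853
grasp_force: 0.0
```

Request:
step_arm:
  rows:
    - [[0,0,0],0]
    - [[0,0,0],0]
    - [[0,0,0],0]
    - [[0,0,0],0]
    - [[0,0,0],0]
    - [[0,0,0],0]
    - [[0,0,0],0]
  claw: 1

```text
clock: 20.8
eef_pos: [0.4458, 0.3045, 0.0821]
tool_rot: [0.513, 0.858, 0.001, 0.001]
ft_force: [-0.4, 0.6, 6.2]
grip_width: 0.059
grasp_force: 64.8
```

Request:
step_arm:
  rows:
    - [[0,0,-10],0]
    - [[0,0,-40],0]
    - [[0,0,-75],0]
    - [[0,0,-110],0]
    - [[0,0,-128],0]
    - [[0,0,-133],0]
    - [[0,0,-133],0]

```text
clock: 21.68
eef_pos: [0.4448, 0.3038, 0.2135]
tool_rot: [0.513, 0.858, -0.0, -0.0]
ft_force: [-0.8, 0.4, -2.0]
grip_width: 0.0593
grasp_force: 64.8
```

```bash
python3 - <<'E'
from h import *
wfit("red_tray")
plan(431.5,134,212,-4)
E
```

```text
red_tray wrist 0.6 (array([438.2, 315.4]), array([60.6, 73.6]), 28.7, 177.9, 9975)
shift [-143.4  -91.6    0.9] turn 32.2 cur [444.4 303.6 212.7] 28.2 q [ 0.6   0.37 -0.06  1.15  0.    1.68] t 21.8
```

Request:
step_arm:
  rows:
    - [[-8,-5,0],2]
    - [[-30,-19,0],8]
    - [[-60,-38,0],15]
    - [[-90,-57,0],22]
    - [[-118,-75,0],28]
    - [[-136,-87,0],31.5]
    - [[-143,-91,0],32.2]
    - [[-144,-92,0],32.2]
    - [[-144,-92,0],32.2]
    - [[-144,-92,0],32.2]

```text
clock: 23.02
eef_pos: [0.4321, 0.1343, 0.2138]
tool_rot: [0.731, 0.683, 0.0, -0.0]
ft_force: [-0.0, 0.6, -2.2]
grip_width: 0.0589
grasp_force: 64.7
```

```bash
python3 - <<'E'
from h import *
plan(431.4,132.6,173,-4)
E
```

```text
shift [-1.7 -0.6 40.8] turn 0.1 cur [432.1 134.3 213.8] -3.9 q [ 0.3   0.21 -0.28  1.08  0.    1.94] t 23.0
```

Request:
step_arm:
  rows:
    - [[-1.5,-0.5,10],0]
    - [[-1.5,-0.5,20],0]
    - [[-1.5,-0.5,28],0]
    - [[-1.5,-0.5,33],0]
    - [[-1.5,-0.5,36],0]
    - [[-1.5,-0.5,38.5],0]
    - [[-1.5,-0.5,40],0]
    - [[-1.5,-0.5,41],0]
    - [[-1.5,-0.5,41],0]

```text
clock: 24.15
eef_pos: [0.4316, 0.1322, 0.1732]
tool_rot: [0.731, 0.682, 0.0, 0.0]
ft_force: [0.4, 0.3, 0.1]
grip_width: 0.059
grasp_force: 64.7
```

Request:
step_arm:
  rows:
    - [[0,0,0],0]
    - [[0,0,0],0]
    - [[0,0,0],0]
    - [[0,0,0],0]
    - [[0,0,-10],0]
    - [[0,0,-40],0]
    - [[0,0,-75],0]
    - [[0,0,-95],0]
    - [[0,0,-100],0]
    - [[0,0,-100],0]
  claw: -1

```text
clock: 25.4
eef_pos: [0.4314, 0.1321, 0.2729]
tool_rot: [0.731, 0.682, 0.0, 0.0]
ft_force: [-0.3, 1.5, -0.0]
grip_width: 0.0857
grasp_force: 0.0
```

```bash
python3 - <<'E'
from h import *
im=wfit("red_tray"); cv2.imwrite("pics/w5.png",im[:,:,::-1])
plan(472.5,451,190,3.2)
E
```

```text
red_tray wrist 0.8 (array([431. , 131.7]), array([99.6, 60.4]), 85.8, 137.5, 4398)
shift [321.2  19.4  81.7] turn -7.2 cur [430.9 132.  272. ] -4.0 q [ 0.3   0.16 -0.18  1.23 -0.    1.94] t 25.5
```

View pics/w5.png

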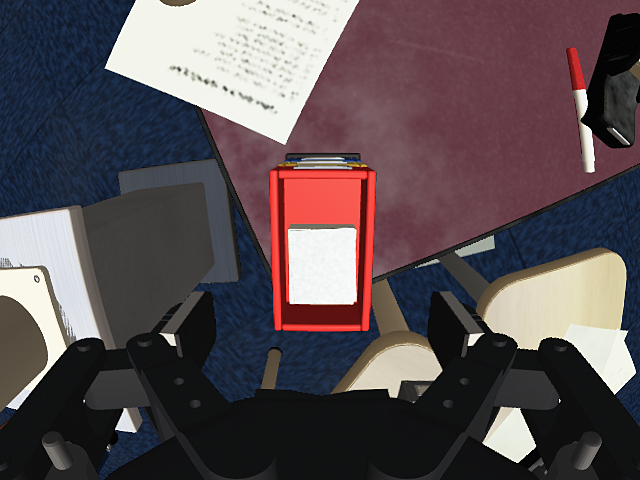

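The red tray is aligned at (322,250), with its top at 137.5 mm against 137 expected. Lid next.

Request:
step_arm:
  rows:
    - [[10,0,0],0]
    - [[40,2,0],-1]
    - [[85,4,2],-2]
    - [[130,7,8],-3]
    - [[175,10,20],-4]
    - [[220,13,38],-5]
    - [[262,16,58],-6]
    - [[295,18,72],-7]
    - [[315,19,80],-7.2]
    - [[321,19.5,82],-7.2]
    - [[321,19.5,82],-7.2]
    - [[321,19.5,82],-7.2]

```text
clock: 27.0
eef_pos: [0.4734, 0.4504, 0.1914]
tool_rot: [0.687, 0.726, 0.0, 0.0]
ft_force: [-0.4, -0.1, 0.3]
grip_width: 0.0853
grasp_force: 0.0
```

```bash
python3 - <<'E'
from h import *
im=wfit("lid"); cv2.imwrite("pics/w6.png",im[:,:,::-1])
plan(472.5,451,89,3.2)
E
```

```text
lid wrist 0.76 (array([472. , 450.5]), array([13.8, 49.8]), 3.6, 37.5, 1653)
shift [  0.6  -1.1 102.7] turn -0.0 cur [473.5 450.4 191.7] 3.2 q [ 0.76  0.61  0.27  1.23 -0.    2.28] t 27.1
```

View pics/w6.png

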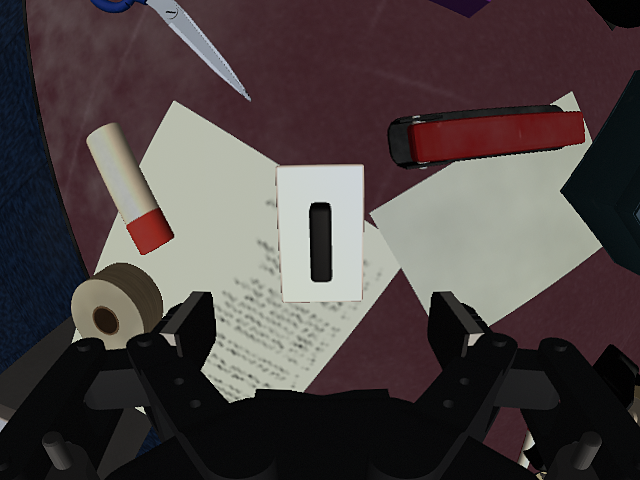

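The lid's bar sits between the fingers at (320,243). The stapler (485,135) and label roll (118,300) are clear.

Request:
step_arm:
  rows:
    - [[0,-1.4,25],-0.3]
    - [[0,-1.4,55],-0.3]
    - [[0,-1.4,80],-0.3]
    - [[0,-1.4,95],-0.3]
    - [[0,-1.4,102],-0.3]
    - [[0,-1.4,102],-0.3]

```text
clock: 27.85
eef_pos: [0.472, 0.4509, 0.0892]
tool_rot: [0.685, 0.728, 0.0, -0.0]
ft_force: [0.1, 0.2, -0.2]
grip_width: 0.0856
grasp_force: 0.0
```

Request:
step_arm:
  rows:
    - [[0,0,0],0]
    - [[0,0,0],0]
    - [[0,0,0],0]
    - [[0,0,0],0]
    - [[0,0,0],0]
    - [[0,0,0],0]
    - [[0,0,0],0]
    - [[0,0,0],0]
    - [[0,0,0],0]
    - [[0,0,0],0]
  claw: 1

```text
clock: 29.1
eef_pos: [0.472, 0.4512, 0.0893]
tool_rot: [0.685, 0.728, 0.0, -0.0]
ft_force: [0.5, 0.5, 5.0]
grip_width: 0.0128
grasp_force: 60.1
```

Request:
step_arm:
  rows:
    - [[0,0,-10],0]
    - [[0,0,-35],0]
    - [[0,0,-75],0]
    - [[0,0,-115],0]
    - [[0,0,-150],0]
    - [[0,0,-168],0]
    - [[0,0,-172],0]
    - [[0,0,-172],0]

```text
clock: 30.1
eef_pos: [0.4716, 0.4507, 0.26]
tool_rot: [0.685, 0.728, -0.001, -0.0]
ft_force: [0.1, 0.0, -1.6]
grip_width: 0.0131
grasp_force: 59.4
```

```bash
python3 - <<'E'
from h import *
im=wfit("lid",.009); cv2.imwrite("pics/w7.png",im[:,:,::-1])
plan(431,132,260,-4)
E
```

```text
lid wrist 0.88 (array([470.8, 450.1]), array([44.9, 39.7]), 53.6, 208.2, 4338)
shift [-3.154e+02 -5.980e+01 -1.000e-01] turn 7.5 cur [471.3 450.5 259.2] 3.5 q [ 0.76  0.57  0.39  1.39 -0.    2.27] t 30.2
```

View pics/w7.png

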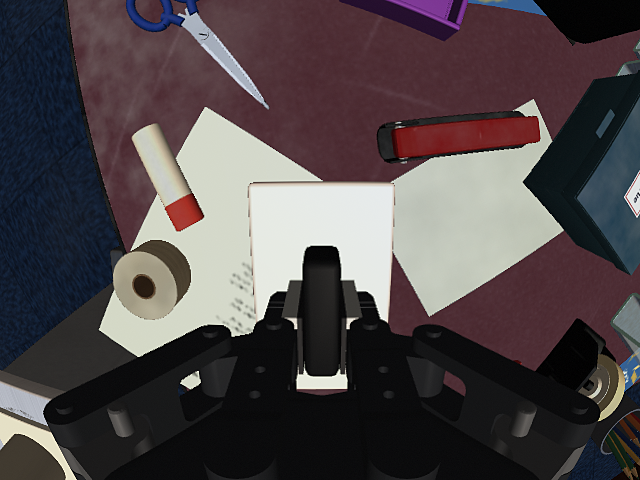

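The lid is held level by its bar at (321,310). Carrying it to the stack.

Request:
step_arm:
  rows:
    - [[-10,-2,0],0]
    - [[-40,-8,0],1]
    - [[-85,-16,0],2]
    - [[-130,-25,0],3]
    - [[-175,-33,0],4]
    - [[-220,-42,0],5]
    - [[-262,-50,0],6]
    - [[-295,-56,0],7]
    - [[-311,-59,0],7.5]
    - [[-315,-60,0],7.5]
    - [[-315,-60,0],7.5]
    - [[-315,-60,0],7.5]

```text
clock: 31.7
eef_pos: [0.4314, 0.1338, 0.2608]
tool_rot: [0.731, 0.683, 0.0, -0.0]
ft_force: [0.2, -0.3, -0.9]
grip_width: 0.0129
grasp_force: 59.5
```

```bash
python3 - <<'E'
from h import *
plan(431.2,132.4,219,-4)
E
```

```text
shift [-1.4 -0.2 41.8] turn 0.1 cur [431.4 133.8 260.8] -3.9 q [ 0.3   0.17 -0.2   1.2   0.    1.94] t 31.7
```

Request:
step_arm:
  rows:
    - [[-1.3,0,10],0]
    - [[-1.3,0,20],0]
    - [[-1.3,0,28],0]
    - [[-1.3,0,33],0]
    - [[-1.3,0,36],0]
    - [[-1.3,0,38.5],0]
    - [[-1.3,0,40.5],0]
    - [[-1.3,0,41.5],0]
    - [[-1.3,0,41.5],0]

```text
clock: 32.83
eef_pos: [0.4312, 0.1316, 0.2195]
tool_rot: [0.731, 0.682, 0.0, 0.0]
ft_force: [-0.9, 0.1, -2.0]
grip_width: 0.0125
grasp_force: 59.5
```

Request:
step_arm:
  rows:
    - [[0.2,0,0.5],0]
    - [[0.3,0,1],0]
    - [[0.3,0,1],0]

```text
clock: 33.2
eef_pos: [0.4313, 0.1317, 0.2193]
tool_rot: [0.731, 0.682, 0.0, 0.0]
ft_force: [-1.8, -0.2, 5.3]
grip_width: 0.0126
grasp_force: 60.4
```

Contact is at the expected height. Releasing and retreating.

Request:
step_arm:
  rows:
    - [[0,0,0],0]
    - [[0,0,0],0]
    - [[0,0,0],0]
    - [[0,0,0],0]
    - [[0,0,0],0]
    - [[0,0,-10],0]
    - [[0,0,-40],0]
    - [[0,0,-75],0]
    - [[0,0,-95],0]
    - [[0,0,-100],0]
    - [[0,0,-100],0]
  claw: -1

```text
clock: 34.58
eef_pos: [0.4311, 0.1319, 0.3184]
tool_rot: [0.731, 0.682, 0.0, 0.0]
ft_force: [-0.3, -0.1, -0.4]
grip_width: 0.0854
grasp_force: 0.0
```

```bash
python3 - <<'E'
from h import *
wfit("lid",.005)
im,d=bot.camera("side"); r=bot.trace("lid","side")
if r: w=world("side",d,r[0]["pixels"]); zt=np.percentile(w[:,2],97); print(zt, fit(w,zt-.035,zt-.018))
cv2.imwrite("pics/s1.png",cv2.resize(im[60:320,200:500,::-1],None,fx=2.2,fy=2.2))
print({k:v for k,v in bot.get_obs().items() if k in("clock","eef_pos","grip_width")})
E
```

```text
lid wrist 0.77 (array([430.8, 131.3]), array([49.6, 13.8]), 85.6, 167.6, 1694)
0.16539686191766068 (array([430.6, 133.1]), array([101.3,  60.1]), 86.3, 141.1, 490)
{'clock': 34.775, 'eef_pos': array([0.43071135, 0.13173491, 0.31737229]), 'grip_width': 0.08535543018823943}
```

View pics/s1.png

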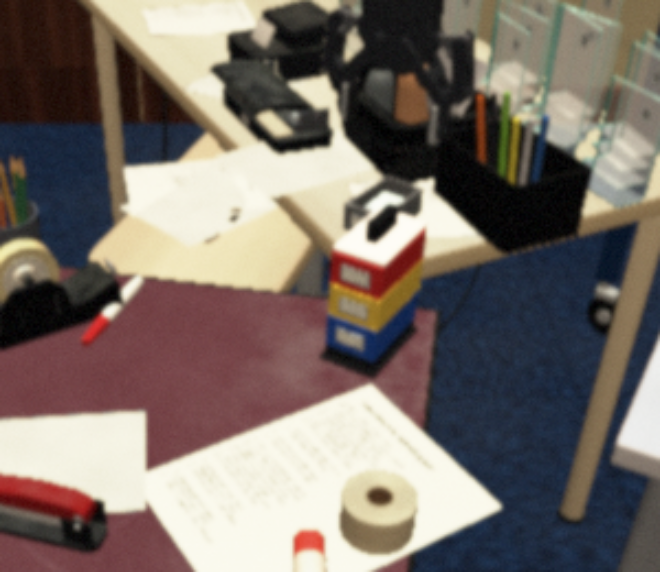

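The side crop shows a straight blue, yellow, red and lid stack at (375,290). The bar top is at 167.6 mm against 167 expected, and the gripper is clear.

```bash
python3 -c "
from workcell import bot
print(bot.job_done())"
```

```text
the job is handed in; nothing more can be done
None
```

I stacked the blue, yellow and red trays and the white lid on the base in that order, measured each as seated and aligned, and handed the job in at about 35 s with the gripper open and clear; I did not touch the grey tray, stapler or label roll.

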